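Kit the four power components into their nests

TASK

Kit up the four loose power-supply components: put each one upright and flat on the floor of the shallow nest whose pocket has its shape and size - the finned heatsink in the long one, the square transformer in the square one, the big capacitor in the big round one and the small capacitor in the small round one. Set them down rather than dropping them, and leave the flux bottle and the amber jar where they are.

Things in the scene. Friction and masses are not known exactly. Their poses are not given: they have to be found in the camera images.
- heatsink: Bare aluminium finned heatsink, 76 mm long (its x) x 26 mm wide (its y) x 36 mm high, about 0.11 kg; fins run along x, the two long sides are flat and are the ones to grip. Origin: centre of the underside, z up. Stands loose on the table at the start, anywhere among the nests.
- transformer: Square transformer, dark steel core with a copper winding showing in two gaps of the top, 44 x 44 mm (sides along its x and y) x 36 mm high, about 0.2 kg. Grip it across the plain steel sides (along its y) or the other two; both are flat. Origin: centre of the underside, z up. Stands loose on the table at the start, anywhere among the nests.
- big_capacitor: Round black capacitor can with an aluminium top, 40 mm in diameter, 42 mm high, about 0.07 kg. Origin: centre of the underside, z up. Stands loose on the table at the start, anywhere among the nests.
- small_capacitor: Round black capacitor can with an aluminium top, 22 mm in diameter, 36 mm high, about 0.03 kg. Origin: centre of the underside, z up. Stands loose on the table at the start, anywhere among the nests.
- long_nest: For the heatsink. Fixed shallow open tray: white floor 4 mm above the table, black lip 8 mm wide up to 9 mm above the table. Pocket 92 mm (its x) x 42 mm (its y), 8 mm larger than the heatsink all round; outside 108 x 58 mm. Origin: centre of the underside, on the table; x along the pocket's long side. The heatsink lies along it, either way round.
- square_nest: For the transformer. Fixed shallow open tray: white floor 4 mm above the table, black lip 8 mm wide up to 9 mm above the table. Pocket 60 x 60 mm, 8 mm larger than the transformer all round; outside 76 x 76 mm. Origin: centre of the underside, on the table; x and y along the sides. The transformer may stand in it in any of the four square ways.
- big_round_nest: For the big capacitor. Fixed shallow open tray: white floor 4 mm above the table, black lip 8 mm wide up to 9 mm above the table. Pocket round, 56 mm in diameter, 8 mm larger than the can all round; outside 72 mm in diameter. Origin: centre of the underside, on the table; its yaw does not matter.
- small_round_nest: For the small capacitor. Fixed shallow open tray: white floor 4 mm above the table, black lip 8 mm wide up to 9 mm above the table. Pocket round, 38 mm in diameter, 8 mm larger than the can all round; outside 54 mm in diameter. Origin: centre of the underside, on the table; its yaw does not matter.
- flux_bottle: Bystander: loose small white plastic bottle, 36 mm in diameter, 75 mm high, standing among the nests. Origin: centre of the underside. Leave it where it is.
- paste_jar: Bystander: loose amber glass jar with a white cap, 40 mm in diameter, 45 mm high, standing among the nests. Origin: centre of the underside. Leave it where it is.
There are look-alikes about, which are no part of the job. What is shaped like the heatsink but blue is not meant.

How it is judged:
At the end, for the whole second after the job is handed in: Each component stands in its own nest: its underside 2 to 6.5 mm above the nest's underside (on the 4 mm floor, not on the lip), its centre within 14 mm of the nest's centre, tilted less than 0.07 rad, at rest (below 0.02 m/s and 0.2 rad/s) (horizontal distance between heatsink and long_nest below 0.014 m and z of heatsink in the frame of long_nest between 0.002 and 0.0065 m and angle between each of heatsink, transformer, big_capacitor, small_capacitor's own z axis and vertical below 0.07 rad and linear speed of each of heatsink, transformer, big_capacitor, small_capacitor below 0.02 m/s and angular speed of each of heatsink, transformer, big_capacitor, small_capacitor below 0.2 rad/s and horizontal distance between transformer and square_nest below 0.014 m and z of transformer in the frame of square_nest between 0.002 and 0.0065 m and horizontal distance between big_capacitor and big_round_nest below 0.014 m and z of big_capacitor in the frame of big_round_nest between 0.002 and 0.0065 m and horizontal distance between small_capacitor and small_round_nest below 0.014 m and z of small_capacitor in the frame of small_round_nest between 0.002 and 0.0065 m); the robot touches nothing.
It fails at once if the flux bottle is pushed more than 20 mm from its place (distance of flux_bottle from where it was at the start of the episode above 0.02 m).
It fails at once if the paste jar is pushed more than 20 mm from its place (distance of paste_jar from where it was at the start of the episode above 0.02 m).
It fails at once if a component is dropped or thrown (moves faster than 0.7 m/s with no finger on it, a free fall of about 25 mm) ((linear speed of heatsink above 0.7 m/s and contact force between heatsink and the fingers below 0.05 N) or (linear speed of transformer above 0.7 m/s and contact force between transformer and the fingers below 0.05 N) or (linear speed of big_capacitor above 0.7 m/s and contact force between big_capacitor and the fingers below 0.05 N) or (linear speed of small_capacitor above 0.7 m/s and contact force between small_capacitor and the fingers below 0.05 N)).
It also fails if it takes over 102 s, if anything falls off the work surface, if the arm or the gripper's body presses on something with over 40 N, if the wrist force passes 120 N, or if a joint passes its speed limit or range.

ROBOT

A 6-joint arm with a two-finger parallel gripper is mounted at the origin on the work surface. World frame = base frame: x ahead of the robot, y to its left, z up, the work surface at z = 0. Lengths are in m, angles in rad, forces in N, time in s.
With the tool pointing down it reaches from about 0.3 to 0.875 m from the base axis. Payload 6.4 kg.
Tool frame: the origin (TCP) lies midway between the tips of the shut fingers; the grasp point (between the pads) lies r.grip_depth behind it (r.grip_depth is the distance from the TCP to the grasp point, in m); z points along the fingers, y is the line along which they close (so a half turn about z gives the same grasp; the last joint's range is limited). The gripper opens to 85 mm and grips with 20 to 120 N. Pads are 22 mm wide; open, the fingers measure 114 mm over their backs; the gripper's body (76 mm by 85 mm) begins 54 mm behind the grasp point. The pads swing forward as they close: fully open they stand 13 mm farther back than shut.
Start: joints at [0.969, 0.181, 1.607, -0, 1.354, -0.206], TCP at [0.222, 0.531, 0.231] pointing down, gripper open.
Joint ranges: [-2.99, 2.99], [-0.89, 2.07], [0.3, 2.58], [-1.14, 4.28], [0, 2.63], [-3.12, 3.12]. Speed limits (rad/s): [2.57, 2.57, 3.01, 3.14, 3.14, 3.14].

INTERFACE

Orientations are given as a rotation vector (axis times angle).
In Python, from station import r, solver, cams, monitor gives the robot as it stands. Calls block until the motion is done:
- r.move_pose(position, orientation): joint-space move of the TCP to a pose.
- r.servo_line(position, ori=None, velocity=0.15, threshold=None): straight line of the TCP; ori=None keeps the orientation; velocity is the mean speed in m/s. With threshold (N) it stops when the force on the tool has changed by that much, and returns True; else False.
- r.movej(angles): joint-space move.
- r.ungrasp() and r.grasp(force=None): open the fingers fully, or close them until they stop; force is the grip in N (None keeps the last).
- r.pause(seconds).
- solver.ik(position, orientation): joint angles nearest the present ones, or None.
- cams.capture(name): name is "scene" or "side" or "wrist"; returns a dict with "color" (384x512x3 uint8, red, green, blue), "depth" (384x512 float32, m along the optical axis (not along the pixel's ray), 0 where there is no reading), "vertical_fov" (degrees; the focal length in pixels is half the picture's height over the tangent of half this angle, whatever the lens; pixels are square), "cx", "cy" (the principal point, pixels), "view" (4x4, takes a point from world to camera coordinates); the wrist camera has in their place "tool_from_camera" (4x4, takes a point from camera to tool coordinates, whose origin is the TCP and whose axes are the flange's). Camera axes: x right, y down, z forward; pixel columns grow to the right and rows downward; lengths in m; the calibration is good to about 2 mm. A picture is of the moment at which its call begins: read the wrist's pose just before it.
A pose or a line that the arm cannot do raises r.IKError and nothing moves.
- r.finish_job(): hands the job in; it is judged then, once.
Readings, each from a call of its own:
- monitor.current_t(): time.
- monitor.current_q(): joint angles.
- monitor.current_joint_velocities(): joint speeds.
- monitor.current_tau(): joint torques, N m.
- monitor.current_tool_pos(): TCP position.
- monitor.current_tool_rot(): TCP orientation.
- monitor.current_ft_force(): force on the tool from outside, world axes, zero at the start.
- monitor.current_torque(): the same for the moment, N m.
- monitor.current_gripper_width(): finger opening in m.
- monitor.current_grasp_force(): force on a finger pad.
Only numpy, scipy, OpenCV 4.12 (cv2) and the standard library are available. Lean on these libraries where they do the work, as an engineer would, in place of code of your own. Each camera call takes 0.05 s, during which the arm holds its last target. There are 200 camera calls.

## Working session

There is one attempt and no reset: what is moved stays moved. The work goes in short steps, each a Python script; the robot and the scene stay as the last script left them, time stands still between calls to the robot, and variables do not carry over. Pictures are saved under pics/ and viewed, at most 14 in all, crops included, and the job is handed in when it is done.

```bash
ls; mkdir -p pics; python3 - <<'E'
from station import r,solver,cams,monitor
import cv2,numpy as np,pickle
for n in ("scene","side","wrist"):
    p=monitor.current_tool_pos();o=monitor.current_tool_rot()
    c=cams.capture(n);c["p"]=p;c["o"]=o
    pickle.dump(c,open(n+".pkl","wb"))
    cv2.imwrite(f"pics/{n}0.png",cv2.resize(c["color"][:,:,::-1],(800,600),interpolation=cv2.INTER_CUBIC))
    print(n,c["vertical_fov"],c["cx"],c["cy"],c.get("view",c.get("tool_from_camera")))
print(p,o,r.grip_depth,monitor.current_t())
E
```

```text
pics
scene 48.00895813227918 256.9528172681683 193.80476689044727 [[ 0.10881585  0.99393615  0.01581256 -0.05496239]
 [ 0.69473152 -0.06466247 -0.71635667 -0.32536308]
 [-0.71099032  0.08893645 -0.69755507  1.42081633]
 [ 0.          0.          0.          1.        ]]
side 57.46887183852705 261.6447567687784 186.21705257950447 [[ 0.76116307 -0.64829902  0.01841624 -0.37648219]
 [-0.44235247 -0.53970974 -0.71626649  0.26586378]
 [ 0.47429429  0.53704913 -0.6975838   0.65152887]
 [ 0.          0.          0.          1.        ]]
wrist 59.55061772805746 255.95255049959658 194.7424515757596 [[ 5.75517261e-04 -9.65693971e-01 -2.59682156e-01  6.70424945e-02]
 [ 9.99999741e-01  4.43310017e-04  5.67675893e-04  4.25537757e-04]
 [-4.33081486e-04 -2.59682416e-01  9.65693976e-01 -1.41652881e-01]
 [ 0.00000000e+00  0.00000000e+00  0.00000000e+00  1.00000000e+00]]
[0.22137629 0.53011637 0.23046223] [-6.17514885e-01 -3.07968526e+00  2.39852418e-03] 0.0187 0.15
```

View pics/scene0.png

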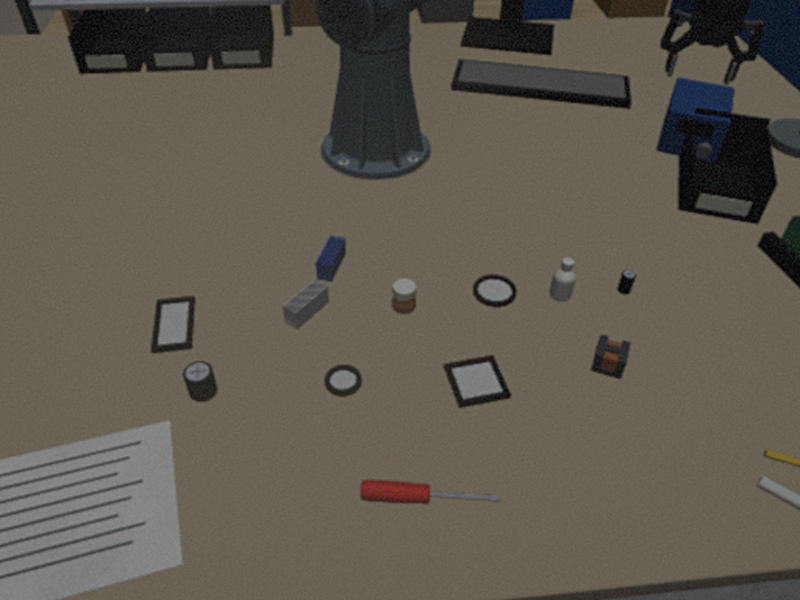

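View pics/side0.png

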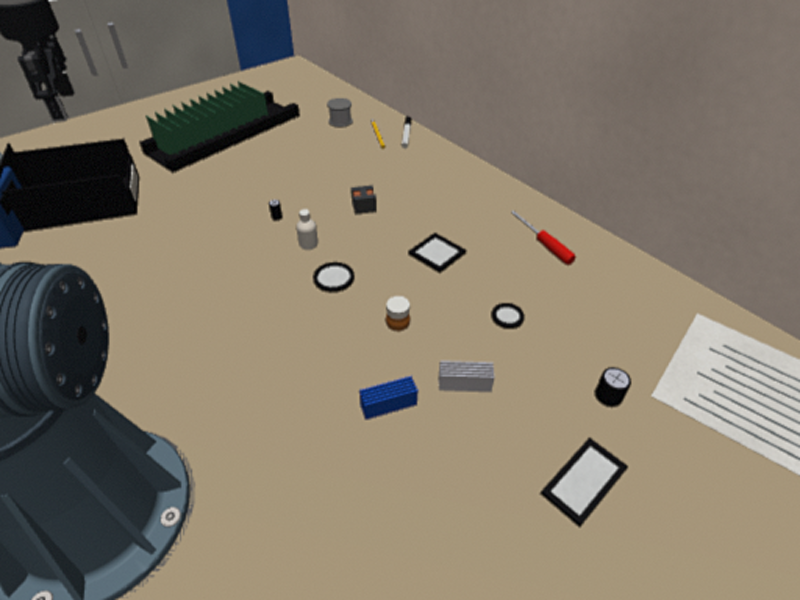

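Scene picture (800x600): the candidates for the heatsink are the grey finned block at (306,303) and the blue one at (331,258). The grey bare aluminium one fits. Transformer (611,356), big cap (200,380), small cap (626,281), nests: long (174,324), square (477,381), big round (494,290), small round (343,380), bottle (563,280), jar (404,295). I'll get rough positions and a confirming crop.

```bash
cat > h.py <<'E'
import numpy as np,cv2,pickle
from scipy.spatial.transform import Rotation as R
def world_from_cam(c):
    if "view" in c: return np.linalg.inv(c["view"])
    T=np.eye(4);T[:3,:3]=R.from_rotvec(c["o"]).as_matrix();T[:3,3]=c["p"]
    return T@c["tool_from_camera"]
def foc(c): return 192/np.tan(np.radians(c["vertical_fov"]/2))
def pix(c,u,v,z):
    """world point on plane z under pixel"""
    W=world_from_cam(c);f=foc(c)
    d=W[:3,:3]@np.array([(u-c["cx"])/f,(v-c["cy"])/f,1]);o=W[:3,3]
    return o+d*(z-o[2])/d[2]
def cloud(c):
    W=world_from_cam(c);f=foc(c);v,u=np.mgrid[:384,:512];d=c["depth"]
    P=np.stack([(u-c["cx"])/f*d,(v-c["cy"])/f*d,d],-1)
    P=P@W[:3,:3].T+W[:3,3];P[d==0]=np.nan
    return P
E
python3 - <<'E'
from h import *
from station import solver
a=pickle.load(open("scene.pkl","rb"));b=pickle.load(open("side.pkl","rb"))
pts=dict(heat=(306,303,.018,466,376),trans=(611,356,.018,364,199),big=(200,380,.021,613,386),small=(626,281,.018,275,210),
 long=(174,324,.004,584,481),square=(477,381,.004,437,252),bigr=(494,290,.004,334,277),smallr=(343,380,.004,508,315),bottle=(563,281,.03,307,231),jar=(404,296,.02,398,313))
for k,(u,v,z,u2,v2) in pts.items(): print(k,pix(a,u*.64,v*.64,z).round(3)[:2],pix(b,u2*.64,v2*.64,z).round(3)[:2])
cv2.imwrite("pics/c1.png",cv2.resize(a["color"][140:260,90:250,::-1],(800,600),interpolation=cv2.INTER_CUBIC))
for x,y,z in((.5,-.2,.35),(.5,.0,.35),(.5,.2,.35),(.42,-.2,.4),(.42,.2,.4)): print(x,y,z,[None if (q:=solver.ik([x,y,z],R.from_euler('ZX',[yw,np.pi]).as_rotvec())) is None else q for yw in (0,np.pi)])
E
```

```text
heat [ 0.474 -0.148] [ 0.476 -0.148]
trans [0.627 0.296] [0.628 0.295]
big [ 0.618 -0.296] [ 0.623 -0.295]
small [0.47  0.375] [0.471 0.374]
long [ 0.487 -0.352] [ 0.484 -0.353]
square [0.643 0.094] [0.642 0.093]
bigr [0.457 0.158] [0.458 0.157]
smallr [ 0.623 -0.097] [ 0.624 -0.097]
bottle [0.473 0.265] [0.476 0.266]
jar [0.474 0.007] [0.479 0.009]
0.5 -0.2 0.35 [array([-6.01038724e-01,  2.39561105e-02,  1.54115631e+00, -4.44089210e-16,
        1.57648023e+00,  9.69757603e-01]), array([-0.60103872,  0.02395611,  1.54115631,  0.        ,  1.57648023,
       -2.17183505])]
0.5 0.0 0.35 [array([-2.37835901e-01, -6.66576798e-02,  1.63012477e+00, -4.44089210e-16,
        1.57812556e+00,  1.33296043e+00]), array([-0.2378359 , -0.06665768,  1.63012477,  0.        ,  1.57812556,
       -1.80863223])]
0.5 0.2 0.35 [array([ 1.59974030e-01,  2.39561105e-02,  1.54115631e+00, -4.44089210e-16,
        1.57648023e+00,  1.73077036e+00]), array([ 0.15997403,  0.02395611,  1.54115631,  0.        ,  1.57648023,
       -1.4108223 ])]
0.42 -0.2 0.4 [array([-7.00437747e-01, -1.62360112e-01,  1.62015100e+00, -4.44089210e-16,
        1.68380176e+00,  8.70358580e-01]), array([-0.70043775, -0.16236011,  1.620151  ,  0.        ,  1.68380176,
       -2.27123407])]
0.42 0.2 0.4 [array([ 1.88400673e-01, -1.62360112e-01,  1.62015100e+00, -4.44089210e-16,
        1.68380176e+00,  1.75919700e+00]), array([ 0.18840067, -0.16236011,  1.620151  ,  0.        ,  1.68380176,
       -1.38239565])]
```

View pics/c1.png

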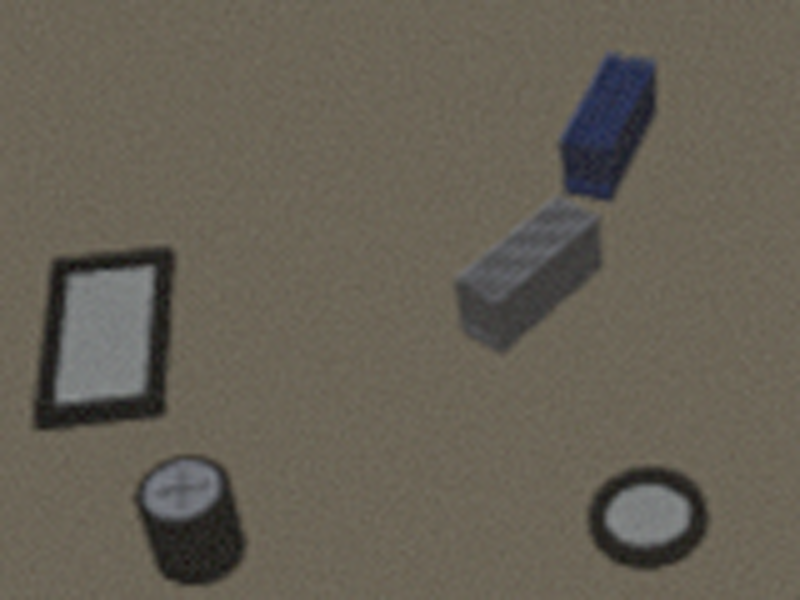

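The crop confirms the bare grey finned heatsink at crop (530,275), with the blue look-alike behind it at (610,125). Both cameras agree to within a few mm. Next come two overhead wrist shots and segmentation for precise poses and yaws.

```bash
cat > seg.py <<'E'
from h import *
def rects(c,lo=.012,hi=.1):
    """raised things: cluster points above table, min-area rect of the top face"""
    P=cloud(c);m=((P[...,2]>lo)&(P[...,2]<hi)).astype(np.uint8)
    n,l,s,_=cv2.connectedComponentsWithStats(m);out=[]
    for i in range(1,n):
        if s[i,4]<80: continue
        Q=P[l==i];top=np.percentile(Q[:,2],95);T=Q[Q[:,2]>top-.006]
        (x,y),(w,h),a=cv2.minAreaRect((T[:,:2]*1000).astype(np.float32))
        out.append(("obj",round(x),round(y),round(w),round(h),round(a,1),round(top*1000),c["color"][l==i].mean(0).round()))
    return out
def floors(c):
    """white nest floors: bright pixels within 12mm of the table"""
    P=cloud(c);I=c["color"].astype(int);m=((I.min(-1)>.62*np.percentile(I.min(-1),99.5))&(I.max(-1)-I.min(-1)<30)&(abs(P[...,2])<.011)).astype(np.uint8)
    m=cv2.morphologyEx(m,cv2.MORPH_OPEN,np.ones((3,3)))
    n,l,s,_=cv2.connectedComponentsWithStats(m);out=[]
    for i in range(1,n):
        if s[i,4]<150: continue
        v,u=np.nonzero(l==i);T=np.array([pix(c,a,b,.004) for a,b in zip(u,v)])
        (x,y),(w,h),a=cv2.minAreaRect((T[:,:2]*1000).astype(np.float32))
        out.append(("floor",round(x),round(y),round(w),round(h),round(a,1),round(float(np.nanmedian(P[l==i][:,2]))*1000,1)))
    return out
E
python3 - <<'E'
from seg import *
from station import r,solver,cams,monitor
D=R.from_euler('ZX',[0,np.pi]).as_rotvec()
ims=[]
for k,y in enumerate((.22,-.22)):
    r.move_pose([.5,y,.36],D);r.pause(.2)
    p=monitor.current_tool_pos();o=monitor.current_tool_rot();c=cams.capture("wrist");c["p"]=p;c["o"]=o
    pickle.dump(c,open(f"w{k}.pkl","wb"));ims.append(c["color"][:,:,::-1])
    print(p,o,monitor.current_t(),monitor.current_q().round(2))
    for x in rects(c)+floors(c): print(*x)
cv2.imwrite("pics/w.png",cv2.resize(np.vstack(ims),(400*2,600*2))[::2,::2] if 0 else cv2.resize(np.hstack(ims),(800,300),interpolation=cv2.INTER_AREA))
E
```

```text
[0.499669   0.22061384 0.35977999] [ 3.14159029e+00  2.37592893e-03 -6.08400188e-04] 2.125 [0.2  0.04 1.51 0.   1.6  1.77]
obj 626 296 45 44 62.2 36 [60. 50. 44.]
obj 462 -134 28 42 48.0 36 [67. 67. 68.]
obj 477 9 35 36 1.2 45 [114. 109. 102.]
obj 474 265 17 17 0.3 75 [118. 116. 108.]
obj 472 375 21 21 65.3 37 [68. 68. 69.]
obj 367 -103 29 76 69.3 36 [ 9. 29. 68.]
obj 275 582 58 10 61.2 54 [33. 33. 30.]
floor 641 94 60 59 7.4 2.9
floor 622 -96 35 36 48.9 2.8
floor 457 160 54 54 46.0 3.0
[ 0.50038136 -0.21910638  0.36009384] [3.14158200e+00 2.47270027e-03 3.02063852e-04] 3.9917 [-0.63  0.04  1.51  0.    1.6   0.94]
obj 619 -294 39 39 0.5 43 [81. 82. 85.]
obj 483 -138 3 75 48.1 37 [122. 121. 118.]
obj 479 -142 3 76 48.0 36 [122. 124. 127.]
obj 475 -146 3 75 48.0 37 [116. 118. 121.]
obj 471 -151 3 76 48.0 36 [111. 113. 115.]
obj 476 7 35 36 83.6 45 [116. 111. 104.]
obj 467 -155 3 75 47.9 37 [107. 108. 111.]
obj 368 -101 20 77 69.0 36 [ 26.  54. 104.]
obj 363 -115 3 76 69.1 36 [ 23.  57. 114.]
floor 682 -413 34 173 0.1 -0.2
floor 641 95 59 58 7.6 3.2
floor 622 -97 35 36 0.1 3.0
floor 485 -352 91 41 3.5 3.0
floor 455 152 36 54 78.9 3.2
```

View pics/w.png

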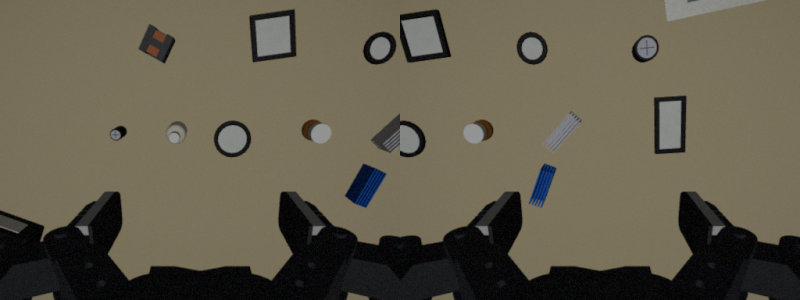

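Both overhead shots show every component and nest clear, and the sizes match the spec: heatsink 76 mm long with its axis at -42°, transformer 45x44 at 62°, caps 39 and 21 mm. Nest floors measure 91x41, 60x59, 54 and 35 mm. The jar is at (477,8) mm and the bottle at (474,265) mm, both well clear of the grasps. Heatsink first.

```bash
cat > pp.py <<'E'
from h import *
from station import r,solver,cams,monitor
def down(deg): return R.from_euler('ZX',[np.radians(deg),np.pi]).as_rotvec()
def pick_place(src,ys,dst,yd,off,width,force=40):
    """off: TCP height above the underside; positions in mm, yaws in deg"""
    (x,y),(X,Y)=np.array(src)/1e3,np.array(dst)/1e3
    r.move_pose([x,y,.15],down(ys)); r.servo_line([x,y,off],velocity=.1)
    r.grasp(force); w=monitor.current_gripper_width()
    print("width",round(w,4),"force",monitor.current_grasp_force(),"t",monitor.current_t())
    if abs(w-width)>.006: raise SystemExit("bad grasp")
    r.servo_line([x,y,.17],velocity=.15); print("lifted",round(monitor.current_gripper_width(),4))
    r.move_pose([X,Y,.17],down(yd)); r.servo_line([X,Y,off+.016],velocity=.15); r.pause(.2)
    hit=r.servo_line([X,Y,off+.002],velocity=.02,threshold=4)
    print("contact",hit,"underside z",round(monitor.current_tool_pos()[2]-off,4),monitor.current_ft_force())
    r.ungrasp(); r.servo_line([X,Y,.17],velocity=.15); print("t",monitor.current_t())
E
python3 - <<'E'
from pp import *
pick_place((475,-146),-42,(485,-352),3.5,.008,.026)
E
```

```text
width 0.0252 force 40.73513746261597 t 7.0333
lifted 0.0252
contact True underside z 0.0043 [-0.41108293  0.36276427  4.87054889]
t 13.0
```

Clean: contact came at 4.3 mm, which is the floor height. On to the others.

```bash
python3 - <<'E'
from pp import *
pick_place((619,-294),90,(457,160),90,.010,.040)
pick_place((626,296),62.2,(641,94.5),97.5,.006,.044,60)
pick_place((472,375),90,(622,-96.5),90,.009,.022)
from seg import *
ims=[]
for k,y in enumerate((.15,-.22)):
    r.move_pose([.5,y,.36],down(0));r.pause(.2)
    p=monitor.current_tool_pos();o=monitor.current_tool_rot();c=cams.capture("wrist");c["p"]=p;c["o"]=o
    ims.append(c["color"][:,:,::-1])
    for x in rects(c): print(*x)
cv2.imwrite("pics/w2.png",cv2.resize(np.hstack(ims),(800,300),interpolation=cv2.INTER_AREA))
E
```

```text
width 0.0386 force 40.32068073749542 t 16.225
lifted 0.039
contact True underside z 0.0044 [-0.7050788  -0.70301694  5.629133  ]
t 22.8
width 0.0429 force 63.02374720573425 t 25.7333
lifted 0.0429
contact True underside z 0.0046 [-0.20926976 -0.35941441  5.03805834]
t 31.4667
width 0.0209 force 39.15039360523224 t 34.875
lifted 0.0205
contact True underside z 0.0042 [-0.29774414  0.8932042   5.42561362]
t 41.6333
obj 640 95 44 44 7.5 40 [60. 50. 45.]
obj 621 -95 21 20 14.4 40 [53. 54. 56.]
obj 476 9 35 35 5.5 45 [121. 117. 111.]
obj 475 265 17 18 42.6 75 [113. 111. 104.]
obj 456 160 39 39 80.3 47 [79. 80. 83.]
obj 367 -103 28 76 68.4 36 [10. 31. 71.]
obj 263 557 9 5 13.8 30 [5. 4. 5.]
obj 640 94 44 44 7.5 40 [44. 37. 32.]
obj 620 -96 21 21 0.5 41 [69. 70. 72.]
obj 486 -350 76 27 3.4 40 [81. 82. 84.]
obj 476 7 35 36 80.6 45 [117. 112. 106.]
obj 453 143 6 26 81.5 42 [5. 6. 6.]
obj 368 -101 20 77 69.0 36 [ 27.  55. 106.]
obj 363 -115 3 75 69.0 36 [ 23.  57. 115.]
```

View pics/w2.png

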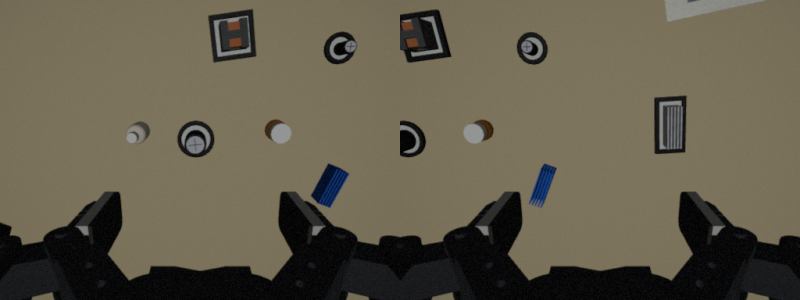

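All four components stand centred in their nests to within about 2 mm, with tops 4 mm higher than before, so they are on the floors. The bottle and jar have not moved.

```bash
python3 -c "
from station import r
print(r.finish_job())"
```

```text
the job is handed in; nothing more can be done
None
```

All four components are upright on the floors of their own nests, centred to within about 2 mm; the flux bottle and amber jar were not moved, and I handed the job in after about 45 s of the 102 s allowed (no verdict was returned).

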